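Load the slumping moulds from a stack of fused glass blanks

TASK

Load the slumping moulds for the kiln: take the stack of fused glass blanks apart from the top down and lay each blank in the mould of its own shape, flat on the seat inside the raised lip and lined up with it. The glass is brittle, so set every piece down rather than dropping it, and leave the moulds, the mug and the glass cutter standing where they are.

Things in the scene. Friction and masses are not known exactly. Their poses are not given: they have to be found in the camera images.
- round_blank: red round blank of fused glass, 42 mm across, 10 mm thick, loose, at the top of the stack at the start. It lies flat, its edges free; neighbours in the stack agree to about 10 mm in place and 0.3 rad in yaw. Origin: centre of underside; z up.
- square_blank: turquoise square blank of fused glass, 50 x 50 mm with slightly rounded corners, 10 mm thick, loose, second from the top of the stack. It lies flat, its edges free; neighbours in the stack agree to about 10 mm in place and 0.3 rad in yaw. Origin: centre of underside; z up; x, y along its sides.
- capsule_blank: amber long round-ended (racetrack shaped) blank of fused glass, 104 mm long (x) x 60 mm wide (y), 10 mm thick, loose, third from the top of the stack. It lies flat, its edges free; neighbours in the stack agree to about 10 mm in place and 0.3 rad in yaw. Origin: centre of underside; z up; x along its length.
- oblong_blank: dark blue rectangular blank of fused glass, 120 mm long (x) x 70 mm wide (y) with slightly rounded corners, 10 mm thick, loose, at the bottom of the stack, on a thin fixed cork mat 4 mm thick. It lies flat, its edges free; neighbours in the stack agree to about 10 mm in place and 0.3 rad in yaw. Origin: centre of underside; z up; x along its length.
- round_mould: cream ceramic mould, loose, 70 mm across outside, 19.5 mm tall, on a fixed kiln shelf 12 mm thick. Its top has a round recess 56 mm across, 3.5 mm deep: a level seat 16 mm above the mould's underside within a raised lip 7 mm wide. The blank has 7 mm to spare on every side and stands 6.5 mm above the lip. Hollow in mid-seat. Origin: centre of underside; z up.
- square_mould: cream ceramic mould, loose, 78 x 78 mm outside, 19.5 mm tall, on a fixed kiln shelf 12 mm thick. Its top has a square recess 64 x 64 mm, 3.5 mm deep: a level seat 16 mm above the mould's underside within a raised lip 7 mm wide. The blank has 7 mm to spare on every side and stands 6.5 mm above the lip. Hollow in mid-seat. Origin: centre of underside; z up; x, y along its sides.
- capsule_mould: cream ceramic mould, loose, 132 x 88 mm outside, 19.5 mm tall, on a fixed kiln shelf 12 mm thick. Its top has a racetrack-shaped recess 118 mm (x) x 74 mm (y), 3.5 mm deep: a level seat 16 mm above the mould's underside within a raised lip 7 mm wide. The blank has 7 mm to spare on every side and stands 6.5 mm above the lip. Hollow in mid-seat. Origin: centre of underside; z up; x along its length.
- oblong_mould: cream ceramic mould, loose, 148 x 98 mm outside, 19.5 mm tall, on a fixed kiln shelf 12 mm thick. Its top has a rectangular recess 134 mm (x) x 84 mm (y), 3.5 mm deep: a level seat 16 mm above the mould's underside within a raised lip 7 mm wide. The blank has 7 mm to spare on every side and stands 6.5 mm above the lip. Hollow in mid-seat. Origin: centre of underside; z up; x along its length.
- mug: bystander: tan stoneware mug, 91 mm across the body, 127 mm over the handle, 94 mm tall, standing loose beyond the stack. Origin: about the centre of its underside.
- cutter: bystander: dark blue pencil-shaped glass cutter, 170 mm long, 14 mm thick, lying loose on the table beyond the stack, left of the mug. Origin: under its middle, long axis y.

How it is judged:
By the outcome, as a careful person would: the job done as asked, in the order asked, and still so for the second after the job is handed in, with the robot touching nothing.
It also fails if it takes over 93 s, if anything falls off the work surface, if the arm or the gripper's body presses on something with over 40 N, if the wrist force passes 120 N, or if a joint passes its speed limit or range.

ROBOT

A 6-joint arm with a two-finger parallel gripper is mounted at the origin on a cart in front of the work surface, level with it; the furniture and walls round the work are solid. World frame = base frame: x ahead of the robot, y to its left, z up, the work surface at z = 0. Lengths are in mm, angles in degrees, forces in N, time in s.
With the tool pointing down it reaches from about 400 to 925 mm from the base axis. Payload 12.5 kg.
Tool frame: the origin (TCP) lies at the very end of the fingers, on their centre line; the grasp point (between the pads) lies 19 mm behind it (arm.grip_depth is the distance from the TCP to the grasp point, in mm); z points along the fingers, y is the line along which they close (so a half turn about z gives the same grasp; the last joint's range is limited). The gripper opens to 95 mm and grips with 3 to 60 N. Pads are 20 mm wide; open, the fingers measure 119 mm over their backs; the gripper's body (75 mm by 180 mm) begins 59 mm behind the grasp point.
Start: joints at [-73.831, 28.126, 89.318, -0, 62.55, -6.05], TCP at [236.369, -578.599, 214.661] pointing down, gripper open.
Joint ranges: [-177.58, 177.58], [-47.91, 125.51], [2.72, 160], [-65.01, 245.01], [3.68, 167.84], [-153.87, 153.87]. Speed limits (degrees/s): [127.2, 127.2, 159.86, 180, 180, 180].

INTERFACE

Orientations are given as a 3x3 rotation matrix whose columns are the frame's x, y, z axes.
In Python, from bench import arm, viewer gives the robot as it stands.
- The arm moves only by the tool apply_moves, never from a script. Its arguments are lists of equal length, an entry for each row: "hand": the opening, from -1 (shut) to 1 (fully open); "translation": the shift along the tool's x, y, z in mm, a list of three; "twist": the turn, a rotation vector about the tool's x, y, z in rad, a list of three. A call has 1 to 12 rows; each row is the pose to reach, as a shift and turn from the pose commanded when the call began, along the tool's axes at that moment; what a row does not reach only later rows make up. A row lasts 1/8 s, in which the tool goes at most 62.5 mm and 10.7 degrees, less where a joint would pass 70% of its speed; a pose out of reach is approached as far as the arm can. A call with a gripper value outside its range is refused whole. The fingers move at their own pace and stop on an object; "force" is the grip in N (left out, the last holds). Time passes only in rows, so rows that repeat a pose let the fingers close. It gives the time, the measured TCP pose, the force, the opening and the grip force at its end, in the units of the state.
- arm.sense(): the state, without advancing time (a new reading comes with each control period).
- viewer.camera(name): name is "scene" or "top" or "wrist"; returns a dict with "frame" (480x640x3 uint8, blue, green, red), "fx", "fy", "cx", "cy" (pixels), "dist" ([k1, k2, p1, p2, k3] as OpenCV has them; the pictures are not rectified), "pose" (4x4, takes a point from camera to world coordinates); the wrist camera has in their place "hand_eye" (4x4, takes a point from camera to tool coordinates, whose origin is the TCP and whose axes are the flange's). Camera axes: x right, y up, looking along -z (the intrinsics and any distortion apply to the point x, -y, -z); pixel columns grow to the right and rows downward; lengths in mm; the calibration is good to about 2 mm. A picture is of the moment at which its call begins: read the wrist's pose just before it. There is no depth.
- arm.hand_in(): hands the job in; it is judged then, once.
The state is a dict: "time_s": time; "joint_pos": joint angles; "qvel": joint speeds; "joint_efforts": joint torques, N m; "tcp_pos": TCP position; "tool_rot": TCP orientation; "force": force on the tool from outside, world axes, zero at the start; "torque": the same for the moment, N m; "width": finger opening in mm; "gripper_force": force on a finger pad.
Only numpy, scipy, OpenCV 4.12 (cv2) and the standard library are available. Lean on these libraries where they do the work, as an engineer would, in place of code of your own. Each camera call takes 0.05 s, during which the arm holds its last target. There are 200 camera calls.

## Working session

There is one attempt and no reset: what is moved stays moved. The work goes in short steps, Python scripts to look and compute and a tool call to move; the robot and the scene stay as the last step left them, time stands still between calls to the robot, and variables do not carry over. Pictures are saved under pics/ and viewed, at most 17 in all, crops included, and the job is handed in when it is done.

Besides the shell and the picture viewer there is one more tool, called after "Emit:" by a JSON object that holds its "api" and its "payload", one argument or row to a line. apply_moves: Moves the arm, as the interface text tells. Its arguments: {"type":"object","properties":{"hand":{"type":"array"},"translation":{"type":"array"},"twist":{"type":"array"},"force":{"type":"number"}},"required":["hand","translation","twist"]}

```bash
ls; mkdir -p pics; python3 - <<'E'
from bench import arm, viewer
import cv2,numpy as np
s=arm.sense();print(s['time_s'],s['tcp_pos'],np.round(s['tool_rot'],3).tolist(),s['width'])
for n in ['top','scene']:
    c=viewer.camera(n);cv2.imwrite(f'pics/{n}0.png',c['frame']);print(n,c['fx'],c['fy'],c['cx'],c['cy'],c['dist'],np.round(c['pose'],3).tolist())
E
```

```text
pics
0.0 [ 236.29544987 -578.32269945  214.04271476] [[0.926, 0.378, -0.0], [0.378, -0.926, 0.001], [0.0, -0.001, -1.0]] 94.98757064309888
top 508.72841300221165 508.72841300221165 313.8079456977692 238.3599360353835 [0.00561009 0.         0.         0.         0.        ] [[0.017, 0.985, -0.172, 425.881], [-1.0, 0.013, -0.028, -43.184], [-0.025, 0.172, 0.985, 1026.024], [0.0, 0.0, 0.0, 1.0]]
scene 494.4741641022196 494.4741641022196 318.29161107606404 238.38902991451013 [-0.10063741  0.          0.          0.          0.        ] [[-0.856, 0.26, -0.448, 109.195], [-0.518, -0.421, 0.745, 759.356], [0.005, 0.869, 0.495, 560.201], [0.0, 0.0, 0.0, 1.0]]
```

View pics/top0.png

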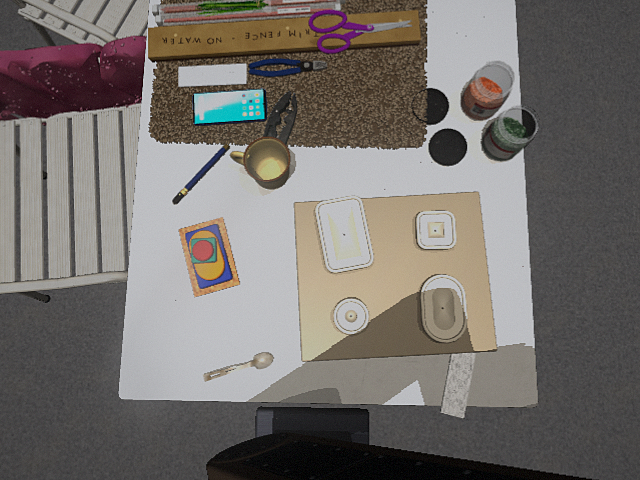

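View pics/scene0.png

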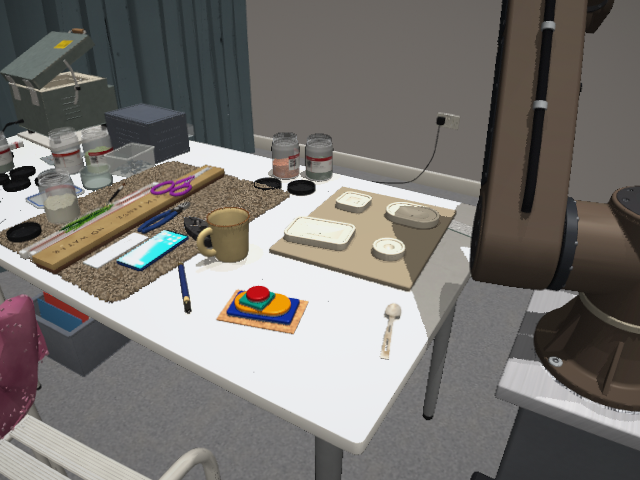

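The top view shows the stack at about (205,255). The moulds are oblong (344,234), square (436,230), round (351,316) and capsule (443,308). The scene view confirms the stack, with the mug beyond it. Next I'll enlarge both areas.

```bash
cat > h.py <<'E'
import numpy as np,cv2
from bench import arm,viewer
def ray(c,uv,T=None):
    K=np.array([[c['fx'],0,c['cx']],[0,c['fy'],c['cy']],[0,0,1.]])
    p=cv2.undistortPoints(np.float64(uv).reshape(-1,1,2),K,np.float64(c['dist'])).reshape(-1,2)
    d=np.c_[p[:,0],-p[:,1],-np.ones(len(p))]
    T=np.array(c['pose']) if T is None else T
    return T[:3,3],d@T[:3,:3].T
def toplane(c,uv,z,T=None):
    o,d=ray(c,uv,T); return (o+d*((z-o[2])/d[:,2])[:,None])[:,:2]
def toolT(s):
    T=np.eye(4);T[:3,:3]=s['tool_rot'];T[:3,3]=s['tcp_pos'];return T
def shot(n,name):
    s=arm.sense();c=viewer.camera(n)
    T=np.array(c['pose']) if n!='wrist' else toolT(s)@np.array(c['hand_eye'])
    cv2.imwrite(f'pics/{name}.png',c['frame']);np.savez(f'pics/{name}.npz',T=T,**{k:v for k,v in c.items() if k not in('frame',)})
    return c,T
def load(name):
    d=np.load(f'pics/{name}.npz');c={k:(d[k] if d[k].ndim else float(d[k])) for k in d};return c,c['T']
E
python3 - <<'E'
from h import *
c,T=shot('top','top1')
print(toplane(c,[(204,250),(205,255)],54).round(1).tolist(), toplane(c,[(344,234),(436,230),(351,316),(443,308)],31).round(1).tolist(), toplane(c,[(294,203),(479,192),(496,350),(303,361),(265,160)],12).round().tolist())
w=viewer.camera('wrist');print(w['fx'],np.round(w['hand_eye'],3).tolist())
E
```

```text
[[570.0, 197.1], [560.2, 194.6]] [[609.3, -75.1], [619.6, -256.9], [448.5, -89.7], [466.7, -266.6]] [[676.0, 27.0], [703.0, -350.0], [389.0, -370.0], [361.0, 2.0], [768.0, 90.0]]
340.18459005258677 [[0.001, 0.956, 0.294, 83.469], [1.0, -0.0, -0.001, 0.172], [-0.001, 0.294, -0.956, -171.327], [0.0, 0.0, 0.0, 1.0]]
```

Emit:
{"api": "apply_moves", "payload": {
  "hand": [1,1,1,1,1,1,1,1,1,1,1,1],
  "translation": [
    [453,-253,0],
    [453,-253,0],
    [453,-253,0],
    [453,-253,0],
    [453,-253,0],
    [453,-253,0],
    [453,-253,0],
    [453,-253,0],
    [453,-253,0],
    [453,-253,0],
    [453,-253,0],
    [453,-253,0]
  ],
  "twist": [
    [0,0,0.387],
    [0,0,0.387],
    [0,0,0.387],
    [0,0,0.387],
    [0,0,0.387],
    [0,0,0.387],
    [0,0,0.387],
    [0,0,0.387],
    [0,0,0.387],
    [0,0,0.387],
    [0,0,0.387],
    [0,0,0.387]
  ]
}}

```text
time_s: 1.7
tcp_pos: [559.4, -174.3, 214.7]
tool_rot: [[1.0, -0.001, -0.0], [-0.001, -1.0, -0.0], [-0.0, 0.0, -1.0]]
force: [-0.2, -0.5, -0.5]
width: 95.0
gripper_force: 0.0
```

```bash
python3 - <<'E'
from h import *
s=arm.sense();print(s['time_s'],s['tcp_pos'],np.round(s['tool_rot'],3).tolist(),s['qvel'].round(2) if hasattr(s['qvel'],'round') else s['qvel'])
c,T=shot('wrist','w1')
im=cv2.imread('pics/w1.png')
cv2.imwrite('pics/w1v.png',cv2.resize(im,(800,600),interpolation=cv2.INTER_CUBIC))
E
```

```text
1.7 [ 559.40832073 -174.2563751   214.71564677] [[1.0, -0.001, -0.0], [-0.001, -1.0, -0.0], [-0.0, 0.0, -1.0]] [ 0.12 -0.14 -0.14  0.08 -0.04  0.2 ]
```

View pics/w1v.png

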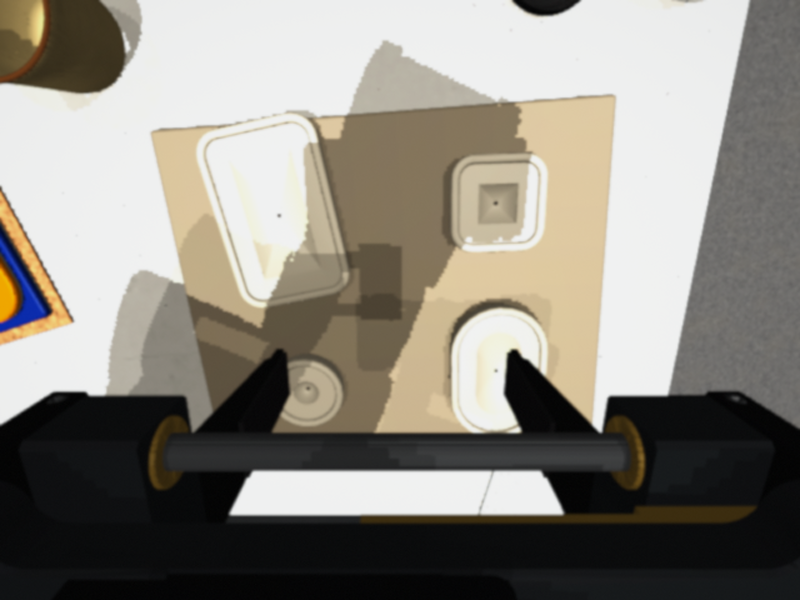

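The wrist view shows all four moulds. In the 800x600 picture, oblong is at (275,210), square (498,203), round (310,390) and capsule (498,370). Next I'll enlarge it and read the outlines.

```bash
python3 - <<'E'
from h import *
im=cv2.imread('pics/w1.png')
cl=cv2.createCLAHE(3,(4,4))
lab=cv2.cvtColor(im,cv2.COLOR_BGR2LAB);lab[...,0]=cl.apply(lab[...,0]);e=cv2.cvtColor(lab,cv2.COLOR_LAB2BGR)
def crop(x0,y0,w,h,k,n):
    a=cv2.resize(e[y0:y0+h,x0:x0+w],None,fx=k,fy=k,interpolation=cv2.INTER_CUBIC)
    for i in range(0,w,20): cv2.putText(a,str(x0+i),(i*k,10),0,.35,(0,0,255));cv2.line(a,(i*k,12),(i*k,18),(0,0,255))
    for i in range(0,h,20): cv2.putText(a,str(y0+i),(0,i*k+4),0,.35,(0,0,255));cv2.line(a,(26,i*k),(32,i*k),(0,0,255))
    cv2.imwrite('pics/'+n,a)
crop(150,80,130,170,3,'a1.png');crop(200,240,250,110,3,'a2.png')
a=np.full((510,790,3),255,np.uint8)
b=cv2.imread('pics/a1.png');a[:,:390]=b
crop(345,115,130,90,3,'a3.png');a[:270,400:790]=cv2.imread('pics/a3.png');cv2.imwrite('pics/a13.png',a)
E
```

```text
(no output)
```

View pics/a13.png

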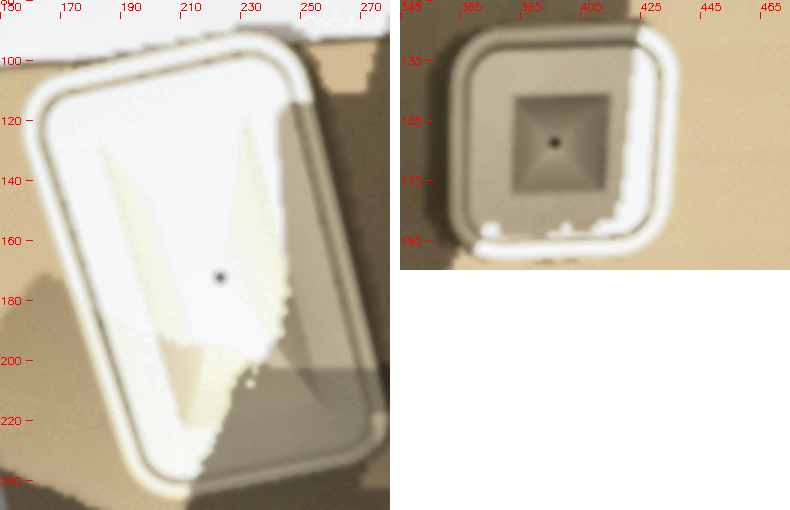

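View pics/a2.png

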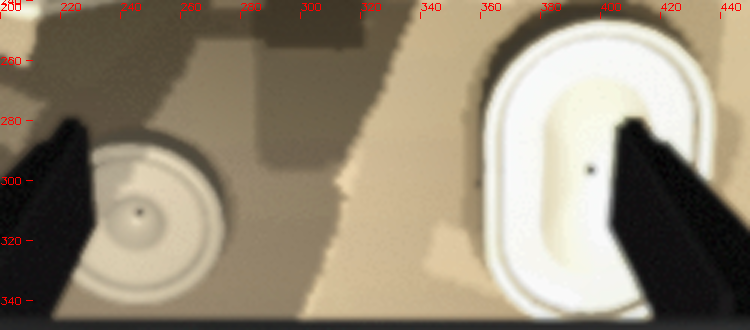

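The enlarged crops show the groove lines of the recesses clearly: oblong, square and most of the round one. The capsule is cut off at its bottom end by the gripper bar. I'll fit the known shapes to points on those lines.

```bash
cat >> h.py <<'E'
from scipy.optimize import least_squares
def sdf(p,L,W,r):
    q=np.abs(p)-np.array([L/2-r,W/2-r]);return np.hypot(*np.maximum(q,0).T)+np.minimum(q.max(1),0)-r
def fit(P,L,W,r,x0):
    def f(v):
        c,s=np.cos(v[2]),np.sin(v[2]);return sdf((P-v[:2])@np.array([[c,-s],[s,c]]),L,W,r)
    b=least_squares(f,x0);return np.r_[b.x[:2],np.degrees(b.x[2])].round(1),f(b.x).round(1)
E
python3 - <<'E'
from h import *
c,T=load('w1')
A=lambda l,ox,oy:toplane(c,[(ox+x/3,oy+y/3) for x,y in l],30,T)
o=A([(42,135),(87,285),(133,440),(300,110),(336,258),(372,405),(80,90),(245,55),(165,73),(170,478),(345,445),(257,461)],150,80)
print(fit(o,134,84,10,[609,-75,0.2]))
s=A([(68,75),(66,150),(65,220),(258,75),(256,140),(255,210),(95,45),(230,43),(90,240),(235,238)],345,115)
print(fit(s,64,64,6,[619,-257,0]))
r=A([(208,225),(140,157),(141,293),(189,175),(189,273)],200,240)
print(fit(r,56,56,28,[448,-90,0]))
k=A([(498,140),(498,210),(499,280),(699,140),(597,35),(530,60),(665,60)],200,240)
print(fit(k,118,74,37,[466,-266,0]),k.round().tolist())
# top camera crop for check
im=cv2.imread('pics/top0.png')
a=cv2.resize(im[210:302,165:255],None,fx=6,fy=6,interpolation=cv2.INTER_CUBIC)
b=cv2.resize(im[265:350,410:480],None,fx=3.5,fy=3.5,interpolation=cv2.INTER_CUBIC)
z=np.zeros((552,800,3),np.uint8);z[:,:540]=a;z[:b.shape[0],545:545+b.shape[1]]=b;cv2.imwrite('pics/t.png',z)
E
```

```text
(array([610.8, -75.9,  11. ]), array([ 0.6,  1.1,  1.8,  0.8,  1. ,  1.4, -0.6, -0.8, -1. , -0.6, -0.8,
       -1.1]))
(array([ 620.2, -258.2,    1.7]), array([ 0.1,  0.4,  0.4, -0.7,  0.1,  1.4,  0.7,  0. , -0.1,  0.8]))
(array([ 4.471000e+02, -9.210000e+01,  6.676241e+05]), array([-1.2,  1.1,  2.3,  1.6,  0.1]))
(array([ 465.5, -267.2,   -2.1]), array([ 0.3, -2. ,  2. ,  2. ,  0.7,  1.8, -0.9])) [[483.0, -230.0], [454.0, -232.0], [423.0, -233.0], [483.0, -307.0], [525.0, -265.0], [515.0, -241.0], [515.0, -291.0]]
```

View pics/t.png

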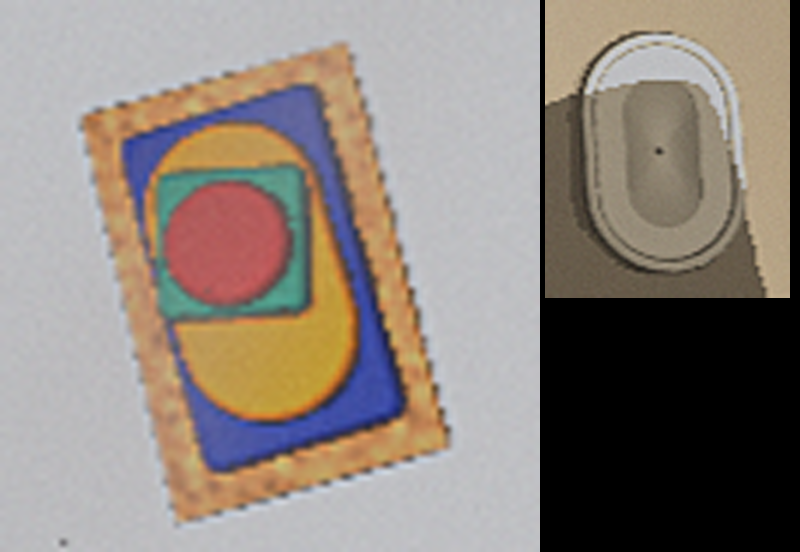

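Emit:
{"api": "apply_moves", "payload": {
  "hand": [1,1,1,1,1,1,1,1,1,1],
  "translation": [
    [0,-369,50],
    [0,-369,50],
    [0,-369,50],
    [0,-369,50],
    [0,-369,50],
    [0,-369,50],
    [0,-369,50],
    [0,-369,50],
    [0,-369,50],
    [0,-369,50]
  ],
  "twist": [
    [0,0,0],
    [0,0,0],
    [0,0,0],
    [0,0,0],
    [0,0,0],
    [0,0,0],
    [0,0,0],
    [0,0,0],
    [0,0,0],
    [0,0,0]
  ]
}}

```text
time_s: 3.0
tcp_pos: [560.1, 194.7, 164.9]
tool_rot: [[1.0, -0.001, 0.0], [-0.001, -1.0, -0.0], [0.0, 0.0, -1.0]]
force: [0.2, -0.2, 0.4]
width: 95.0
gripper_force: 0.0
```

```bash
python3 - <<'E'
from h import *
c,T=shot('wrist','w2')
s=arm.sense();print(s['time_s'],s['tcp_pos'])
im=cv2.imread('pics/w2.png')
x0,y0,w,h,k=200,100,240,180,3
a=cv2.resize(im[y0:y0+h,x0:x0+w],None,fx=k,fy=k,interpolation=cv2.INTER_CUBIC);cv2.imwrite('pics/w2v.png',a)
E
```

```text
3.05 [560.03163416 194.89302181 164.84604164]
```

View pics/w2v.png

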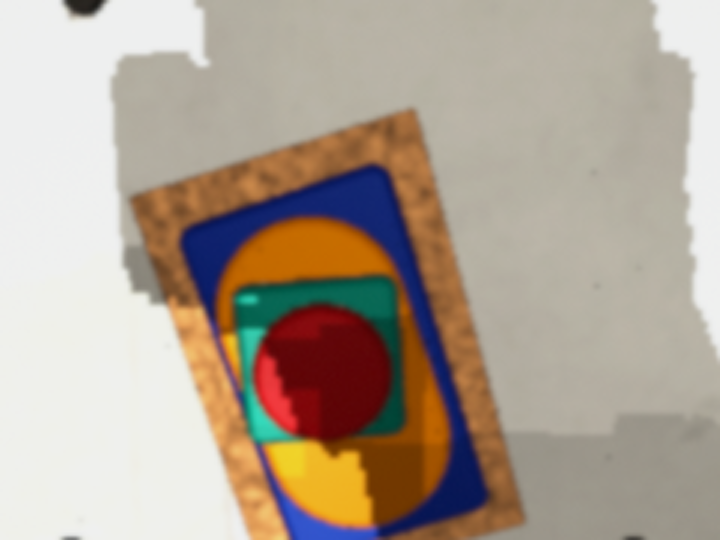

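The wrist view shows the red disc centred near crop (322,372) and the turquoise square spanning about (235..405, 277..443). The capsule and the oblong below are turned by about 15 degrees. Fitting them now.

```bash
python3 - <<'E'
from h import *
c,T=load('w2')
def A(l,z,k=3,ox=200,oy=100): return toplane(c,[(ox+x/k,oy+y/k) for x,y in l],z,T)
print('red',fit(A([(254,372),(391,372),(323,440),(323,305),(275,420),(371,420)],44),42,42,21,[565,195,0]))
print('sq',fit(A([(236,310),(243,370),(250,425),(396,295),(400,360),(404,420),(265,443),(330,438),(390,433),(255,288),(380,277)],34),50,50,4,[565,195,0]))
print('cap',fit(A([(217,300),(265,440),(310,217),(250,240),(368,528),(425,345),(452,430),(430,500)],24),104,60,30,[565,195,.25]))
print('obl',fit(A([(182,240),(218,335),(258,450),(270,485),(392,180),(440,340),(488,490),(200,228),(290,195),(370,167),(480,505),(390,535)],14),120,70,5,[565,195,.25]))
t,T=load('top1');c=t
def A2(l,z): return toplane(t,[(165+x/6-.4,210+y/6-.4) for x,y in l],z)
print('top red',A2([(227,243)],44),'sq',fit(A2([(158,185),(162,250),(166,310),(302,175),(307,240),(311,300),(170,178),(290,167),(175,320),(300,314)],34),50,50,4,[565,195,0]))
print('cap',fit(A2([(225,122),(275,421),(150,190),(175,330),(185,365),(345,280),(355,340),(330,215)],24),104,60,30,[565,195,.25]))
print('obl',fit(A2([(123,155),(165,320),(203,460),(320,95),(360,240),(403,405),(135,138),(310,86),(220,471),(390,415)],14),120,70,5,[565,195,.25]))
E
```

```text
red (array([ 572.5,  202.7, -266.6]), array([-0.8, -0.9, -0.2, -1. , -0.6, -0.6]))
sq (array([573.5, 203.3,   4.7]), array([-1. , -1.1, -1.3, -1. , -1.2, -1.2, -0.6, -0.6, -0.7, -1.1, -0.9]))
cap (array([565.3, 198.4,  19.7]), array([ 0. , -1.2, -0.3, -0.3, -0.4, -0.6, -0.7, -0.1]))
obl (array([564.5, 197.3,  18.4]), array([-1.1, -1.6, -0.5, -0.1, -0.7, -1.3, -1. , -1.6, -1. , -0.8, -2.3,
       -1.6]))
top red [[571.25095635 202.63329422]] sq (array([572.2, 202.7,   6. ]), array([-0.4, -1. , -1.4, -1.3, -0.9, -0.6, -0.7, -0.7, -1.7,  0. ]))
cap (array([565.3, 198.9,  17.2]), array([-0.6, -0.4, -0.3, -0.6, -0.8, -0.8, -0.7, -0.2]))
obl (array([565. , 198. ,  18.3]), array([-0.9, -0. , -0.1,  0.4,  0.1, -0.9, -1.7, -1. , -0.6, -1.5]))
```

Emit:
{"api": "apply_moves", "payload": {
  "hand": [0.3,0.3,0.3,0.3,0.3,0.3,-1,-1,-1,-1,-1,-1],
  "translation": [
    [12.2,-7.8,50],
    [12.2,-7.8,90],
    [12.2,-7.8,115],
    [12.2,-7.8,125.3],
    [12.2,-7.8,125.3],
    [12.2,-7.8,125.3],
    [12.2,-7.8,125.3],
    [12.2,-7.8,125.3],
    [12.2,-7.8,125.3],
    [12.2,-7.8,125.3],
    [12.2,-7.8,125.3],
    [12.2,-7.8,125.3]
  ],
  "twist": [
    [0,0,0],
    [0,0,0],
    [0,0,0],
    [0,0,0],
    [0,0,0],
    [0,0,0],
    [0,0,0],
    [0,0,0],
    [0,0,0],
    [0,0,0],
    [0,0,0],
    [0,0,0]
  ],
  "force": 20
}}

```text
time_s: 4.55
tcp_pos: [572.1, 203.8, 39.7]
tool_rot: [[1.0, 0.001, 0.001], [0.001, -1.0, 0.0], [0.001, -0.0, -1.0]]
force: [-0.6, 0.1, 5.6]
width: 40.8
gripper_force: 20.0
```

Emit:
{"api": "apply_moves", "payload": {
  "hand": [-1,-1,-1,-1,-1,-1,-1,-1,-1,-1,-1,-1],
  "translation": [
    [0,0,-10],
    [0,0,-40],
    [-5,15,-60],
    [-25,60,-60],
    [-46,110,-60],
    [-68,160,-60],
    [-89,210,-60],
    [-108,255,-60],
    [-120,283,-60],
    [-124.7,294.5,-60],
    [-124.7,294.5,-60],
    [-124.7,294.5,-60]
  ],
  "twist": [
    [0,0,0],
    [0,0,0],
    [0,0,0],
    [0,0,0],
    [0,0,0],
    [0,0,0],
    [0,0,0],
    [0,0,0],
    [0,0,0],
    [0,0,0],
    [0,0,0],
    [0,0,0]
  ]
}}

```text
time_s: 6.05
tcp_pos: [447.9, -90.2, 99.4]
tool_rot: [[1.0, 0.002, 0.0], [0.002, -1.0, -0.0], [0.0, 0.0, -1.0]]
force: [0.4, -0.1, -0.5]
width: 40.9
gripper_force: 20.0
```

```bash
python3 - <<'E'
from h import *
s=arm.sense();print(s['time_s'],s['tcp_pos'],s['width'],s['force'],np.round(s['tool_rot'],3).tolist())
c,T=shot('top','p1');c2,T2=shot('wrist','p1w')
a=cv2.resize(c['frame'][180:360,150:350],(667,600),interpolation=cv2.INTER_CUBIC)
b=c2['frame'][150:350,180:460]
z=np.zeros((600,800,3),np.uint8);z[:330,:400]=cv2.resize(c['frame'][185:350,160:360],(400,330),interpolation=cv2.INTER_CUBIC);z[:286,400:]=cv2.resize(b,(400,286));cv2.imwrite('pics/p1v.png',z[:340])
E
```

```text
6.05 [447.89454995 -90.16620806  99.39298408] 40.907010192541435 [ 0.364996   -0.08033189 -0.49772628] [[1.0, 0.002, 0.0], [0.002, -1.0, -0.0], [0.0, 0.0, -1.0]]
```

View pics/p1v.png

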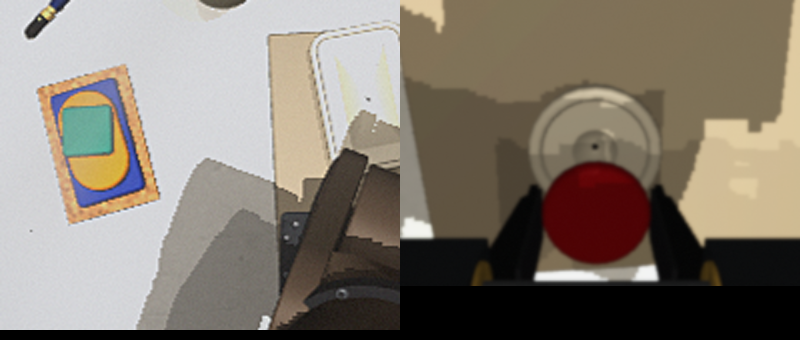

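The disc is held level, the square below it was not disturbed, and the mould lies right behind the disc in the wrist view.

```bash
python3 - <<'E'
from h import *
c,T=load('p1w');k=400/280
A=lambda l,z:toplane(c,[(180+x/k,150+y/k) for x,y in l],z,T)
print(fit(A([(529,150),(661,150),(595,86),(549,102),(641,102)],31),70,70,35,[447,-91,0]))
print(fit(A([(543,213),(650,213),(596,162),(596,264)],104),42,42,21,[447,-91,0]))
E
```

```text
(array([ 4.494000e+02, -2.970000e+02,  5.509766e+05]), array([-2.3,  1.5, -0. ,  3.1, -2.6]))
(array([    448.8,    -242. , -181797.3]), array([-0.7, -0.6,  0.9,  0.9]))
```

```bash
python3 - <<'E'
from h import *
c,T=load('p1w');k=400/280
A=lambda l,z:toplane(c,[(180+(x-400)/k,150+y/k) for x,y in l],z,T)
print(fit(A([(529,150),(661,150),(595,86),(549,102),(641,102)],31),70,70,35,[447,-91,0]))
print(fit(A([(543,213),(650,213),(596,162),(596,264)],104),42,42,21,[447,-91,0]))
E
```

```text
(array([  448.6,   -90. , 26136.3]), array([-0.6, -0.6, -0.3,  0.2,  0.2]))
(array([  448.5,   -90.6, -3573.1]), array([-0.8, -0.8,  0.2,  0.2]))
```

Emit:
{"api": "apply_moves", "payload": {
  "hand": [-1,-1,-1,-1,-1,-1,-1,-1,-1],
  "translation": [
    [0,0,15],
    [0,0,38],
    [0,0,53],
    [0,0,60],
    [0,0,63],
    [0,0,64.5],
    [0,0,65.5],
    [0,0,66],
    [0,0,66]
  ],
  "twist": [
    [0,0,0],
    [0,0,0],
    [0,0,0],
    [0,0,0],
    [0,0,0],
    [0,0,0],
    [0,0,0],
    [0,0,0],
    [0,0,0]
  ]
}}

```text
time_s: 7.28
tcp_pos: [447.6, -90.9, 33.6]
tool_rot: [[1.0, 0.001, 0.001], [0.001, -1.0, -0.0], [0.001, 0.0, -1.0]]
force: [-0.7, 1.0, 4.7]
width: 41.1
gripper_force: 20.0
```

Emit:
{"api": "apply_moves", "payload": {
  "hand": [0.35,0.35,0.35,0.42,0.42,0.42,0.42,0.42,0.42,0.42,0.42,0.42],
  "translation": [
    [0,0,0],
    [0,0,0],
    [0,0,-3],
    [0,0,-25],
    [0,0,-66],
    [20,-47,-66],
    [45,-105,-66],
    [70,-164,-66],
    [95,-222,-66],
    [115,-272,-66],
    [125.5,-295,-66],
    [125.5,-295,-66]
  ],
  "twist": [
    [0,0,0],
    [0,0,0],
    [0,0,0],
    [0,0,0],
    [0,0,-0.0925],
    [0,0,-0.0925],
    [0,0,-0.0925],
    [0,0,-0.0925],
    [0,0,-0.0925],
    [0,0,-0.0925],
    [0,0,-0.0925],
    [0,0,-0.0925]
  ]
}}

```text
time_s: 8.78
tcp_pos: [572.8, 205.6, 99.0]
tool_rot: [[0.995, 0.095, 0.0], [0.095, -0.995, -0.0], [0.0, 0.0, -1.0]]
force: [-0.6, -0.5, -0.1]
width: 67.5
gripper_force: 0.0
```

```bash
python3 - <<'E'
from h import *
s=arm.sense();print(s['time_s'],s['tcp_pos'],s['width'])
c,T=shot('top','p2');c2,T2=shot('wrist','p2w')
z=np.zeros((600,800,3),np.uint8);z[:,:400]=cv2.resize(c2['frame'][150:350,253:387],(400,597))[:600] if 0 else 0
z[:400,:560]=cv2.resize(c2['frame'][150:350,180:460],(560,400),interpolation=cv2.INTER_CUBIC)
z[400:,:300]=cv2.resize(c['frame'][290:340,320:395],(300,200),interpolation=cv2.INTER_CUBIC)
cv2.imwrite('pics/p2v.png',z)
E
```

```text
8.775 [572.79391712 205.61116391  99.04142715] 67.46106342986052
```

View pics/p2v.png

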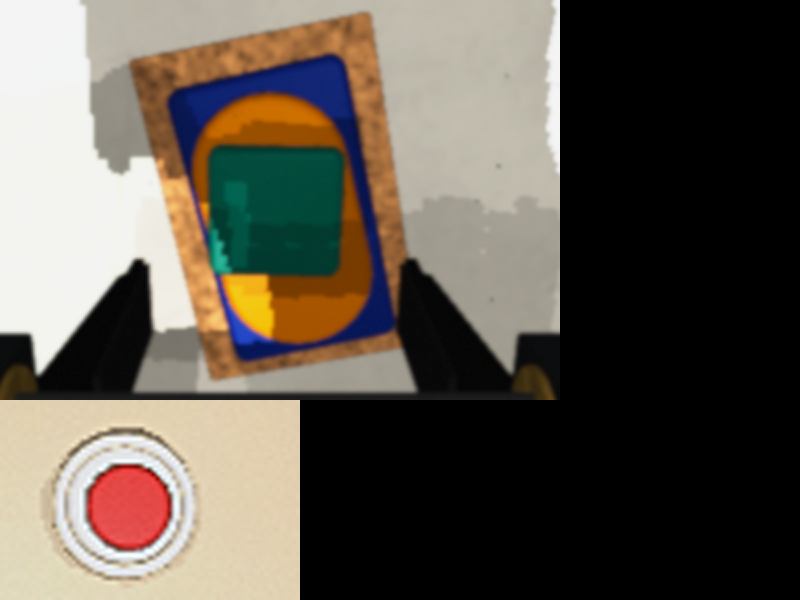

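The red disc sits well inside its lip (lower inset, 128,507). The square is centred between the fingers, at about x 276 against 275 midway. Now the fine fit.

```bash
python3 - <<'E'
from h import *
c,T=load('p2w')
A=lambda l,z:toplane(c,[(180+x/2,150+y/2) for x,y in l],z,T)
b,r=fit(A([(209,160),(211,210),(213,260),(343,160),(342,210),(340,265),(220,148),(330,150),(225,272),(330,276)],34),50,50,4,[572,204,0.09])
print(b,r)
print('cap',fit(A([(197,200),(192,160),(270,94),(225,110),(320,115),(345,150),(370,270),(355,310),(300,343),(250,325)],24),104,60,30,[565,199,.3]))
for i in range(3):
    s=arm.sense();print(s['tcp_pos'],np.degrees(np.arctan2(s['tool_rot'][1][0],s['tool_rot'][0][0])))
R=np.array(s['tool_rot']);d=np.r_[b[:2],29.5]-s['tcp_pos'];print(R.T@d)
E
```

```text
[573.8 203.3   4.8] [-0.6 -1.  -1.4 -1.3 -0.9 -0.8 -0.6 -0.9 -1.3 -0.1]
cap (array([565.6, 200.1,  18.8]), array([-0.7, -0.7, -0.5, -1.4, -1.4, -0.5, -0.5, -1.8, -0.4, -2.1]))
[572.18266572 203.68519845  99.10472822] 5.35474358571688
[572.18266572 203.68519845  99.10472822] 5.35474358571688
[572.18266572 203.68519845  99.10472822] 5.35474358571688
[ 1.63459606  0.51156324 69.60351096]
```

Emit:
{"api": "apply_moves", "payload": {
  "hand": [0.42,0.42,0.42,0.42,0.42,-1,-1,-1,-1,-1,-1],
  "translation": [
    [1,0,25],
    [1,0,50],
    [1,0,64],
    [1,0,70],
    [1,0,70],
    [1,0,70],
    [1,0,70],
    [1,0,70],
    [1,0,70],
    [1,0,60],
    [1,0,30]
  ],
  "twist": [
    [0,0,0],
    [0,0,0],
    [0,0,0],
    [0,0,0],
    [0,0,0],
    [0,0,0],
    [0,0,0],
    [0,0,0],
    [0,0,0],
    [0,0,0],
    [0,0,0]
  ]
}}

```text
time_s: 10.25
tcp_pos: [573.0, 204.1, 68.9]
tool_rot: [[0.996, 0.093, -0.003], [0.093, -0.996, -0.001], [-0.003, 0.0, -1.0]]
force: [0.5, -0.3, -0.9]
width: 49.7
gripper_force: 19.9
```

Emit:
{"api": "apply_moves", "payload": {
  "hand": [-1,-1,-1,-1,-1,-1,-1,-1,-1,-1,-1,-1],
  "translation": [
    [0,5,-20],
    [0,35,-25],
    [1,85,-25],
    [1,135,-25],
    [2,188,-25],
    [2,240,-25],
    [3,292,-25],
    [3,345,-25],
    [4,395,-25],
    [4,435,-25],
    [3.7,457,-25],
    [3.7,464,-25]
  ],
  "twist": [
    [0,0,0],
    [0,0,0.063],
    [0,0,0.063],
    [0,0,0.063],
    [0,0,0.063],
    [0,0,0.063],
    [0,0,0.063],
    [0,0,0.063],
    [0,0,0.063],
    [0,0,0.063],
    [0,0,0.063],
    [0,0,0.063]
  ]
}}

```text
time_s: 11.75
tcp_pos: [620.5, -257.8, 94.3]
tool_rot: [[1.0, 0.029, -0.0], [0.029, -1.0, 0.0], [-0.0, -0.0, -1.0]]
force: [-0.1, -0.7, -0.7]
width: 49.2
gripper_force: 19.9
```

```bash
python3 - <<'E'
from h import *
c2,T2=shot('wrist','p3w')
s=arm.sense();print(s['time_s'],s['tcp_pos'],s['width'],np.degrees(np.arctan2(s['tool_rot'][1][0],s['tool_rot'][0][0])))
cv2.imwrite('pics/p3v.png',cv2.resize(c2['frame'][150:350,180:460],None,fx=2.5,fy=2.5,interpolation=cv2.INTER_CUBIC))
E
```

```text
11.8 [ 620.63160592 -257.7840375    94.33838667] 49.83110203307989 1.7050618875996066
```

View pics/p3v.png

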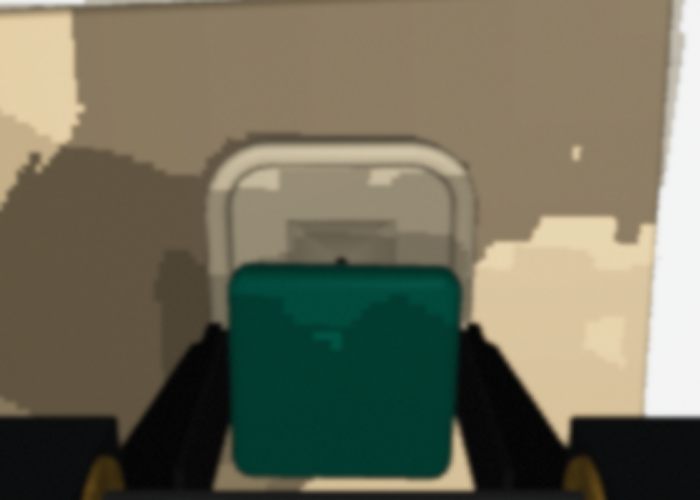

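```bash
python3 - <<'E'
from h import *
c,T=load('p3w')
A=lambda l,z:toplane(c,[(180+x/2.5,150+y/2.5) for x,y in l],z,T)
print(fit(A([(208,200),(214,300),(475,200),(471,300),(260,142),(340,139),(420,142)],31),78,78,12,[620,-258,0.03]))
print(fit(A([(230,290),(232,380),(234,460),(460,290),(457,380),(452,460),(250,290),(440,290),(250,477),(430,475)],99),50,50,4,[620,-258,0.03]))
E
```

```text
(array([ 620.6, -258. ,    1.9]), array([-0.9, -1.1, -1. , -0.9, -0.2,  0.6, -0.4]))
(array([ 618.6, -258.6,    1.7]), array([-0.7, -0.7, -0.4, -0.5, -0.6, -1. , -2.6, -2.6, -2.6, -3.1]))
```

Emit:
{"api": "apply_moves", "payload": {
  "hand": [-1,-1,-1,-1,-1,-1,-1,-1,-1],
  "translation": [
    [0,-0.5,12],
    [0,-0.5,33],
    [0,-0.5,48],
    [0,-0.5,55],
    [0,-0.5,58],
    [0,-0.5,59.5],
    [0,-0.5,60.5],
    [0,-0.5,61],
    [0,-0.5,61]
  ],
  "twist": [
    [0,0,0],
    [0,0,0],
    [0,0,0],
    [0,0,0],
    [0,0,0],
    [0,0,0],
    [0,0,0],
    [0,0,0],
    [0,0,0]
  ]
}}

```text
time_s: 12.92
tcp_pos: [620.8, -256.9, 33.8]
tool_rot: [[1.0, 0.03, 0.001], [0.03, -1.0, -0.0], [0.001, 0.0, -1.0]]
force: [-2.3, -0.3, 4.1]
width: 50.1
gripper_force: 19.9
```

Emit:
{"api": "apply_moves", "payload": {
  "hand": [0.5,0.5,0.5,0.5,0.65,0.65,0.65,0.65,0.65,0.65,0.65,0.65],
  "translation": [
    [0,0,0],
    [0,0,0],
    [0,0,-15],
    [-1,-10,-55],
    [-4,-50,-66],
    [-9,-105,-66],
    [-14,-160,-66],
    [-19,-215,-66],
    [-24,-270,-66],
    [-29,-325,-66],
    [-35,-380,-66],
    [-39,-430,-66]
  ],
  "twist": [
    [0,0,0],
    [0,0,0],
    [0,0,0],
    [0,0,0],
    [0,0,-0.295],
    [0,0,-0.295],
    [0,0,-0.295],
    [0,0,-0.295],
    [0,0,-0.295],
    [0,0,-0.295],
    [0,0,-0.295],
    [0,0,-0.295]
  ]
}}

```text
time_s: 14.42
tcp_pos: [568.4, 173.7, 100.4]
tool_rot: [[0.947, 0.32, 0.001], [0.32, -0.947, 0.0], [0.001, 0.0, -1.0]]
force: [1.1, -0.5, 0.2]
width: 78.5
gripper_force: 0.0
```

```bash
python3 - <<'E'
from h import *
c,T=shot('top','p4')
s=arm.sense();print(s['time_s'],s['tcp_pos'],s['width'],np.degrees(np.arctan2(s['tool_rot'][1][0],s['tool_rot'][0][0])))
R=np.array(s['tool_rot']);d=np.r_[565.4,199.3,100]-s['tcp_pos'];print(R.T@d)
E
```

```text
14.475 [567.61312275 178.3488095  100.48538991] 78.58092089238714 18.79330207044293
[  4.65359976 -20.54682792   0.5077114 ]
```

Emit:
{"api": "apply_moves", "payload": {
  "hand": [0.65,0.65],
  "translation": [
    [4.6,-20.5,0],
    [4.6,-20.5,0]
  ],
  "twist": [
    [0,0,0],
    [0,0,0]
  ]
}}

```text
time_s: 14.72
tcp_pos: [566.5, 193.4, 99.8]
tool_rot: [[0.947, 0.321, 0.001], [0.321, -0.947, 0.0], [0.001, 0.0, -1.0]]
force: [-0.5, -0.5, -0.1]
width: 78.2
gripper_force: 0.0
```

```bash
python3 - <<'E'
from h import *
s=arm.sense();print(s['time_s'],s['tcp_pos'],s['width'],np.degrees(np.arctan2(s['tool_rot'][1][0],s['tool_rot'][0][0])))
c2,T2=shot('wrist','p4w')
s=arm.sense();print(s['tcp_pos'])
t=cv2.imread('pics/p4.png')
z=np.zeros((600,800,3),np.uint8)
z[:400,:560]=cv2.resize(c2['frame'][150:350,180:460],(560,400),interpolation=cv2.INTER_CUBIC)
z[400:,:240]=cv2.resize(t[205:255,406:466],(240,200),interpolation=cv2.INTER_CUBIC)
cv2.imwrite('pics/p4v.png',z)
E
```

```text
14.725 [566.50958809 193.39965951  99.75137308] 78.20513610280645 18.69610783741283
[566.59240677 192.53570269  99.60107992]
```

View pics/p4v.png

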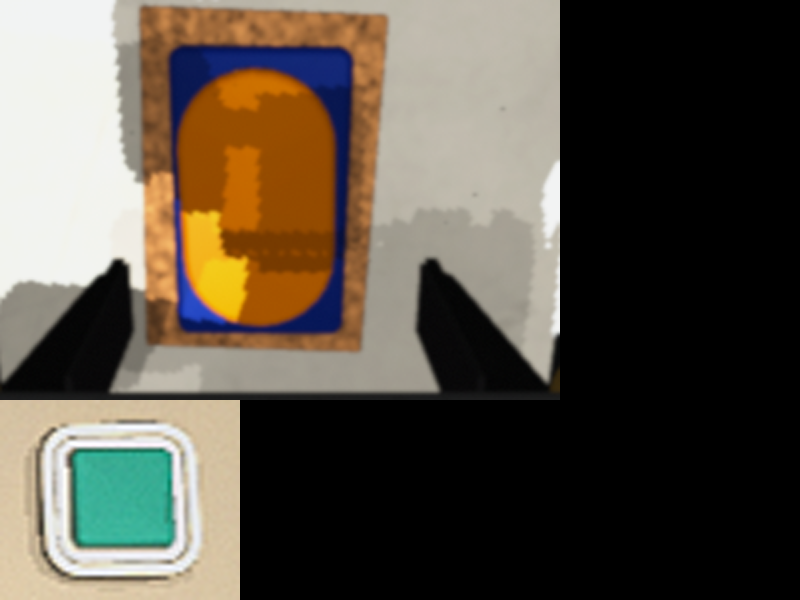

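The square is well seated (lower inset, 123,498). The capsule's axis lines up with the gripper, but it lies left of the finger midpoint, at 258 against 275. Next I'll fit it.

```bash
python3 - <<'E'
from h import *
c,T=load('p4w')
A=lambda l,z:toplane(c,[(180+x/2,150+y/2) for x,y in l],z,T)
b,r=fit(A([(178,140),(180,200),(183,270),(335,140),(335,200),(333,265),(256,68),(205,92),(312,92),(258,327),(210,308),(310,308)],24),104,60,30,[565,199,.3])
print('cap',b,r)
print('obl',fit(A([(169,60),(173,190),(180,320),(352,60),(348,190),(343,325),(185,47),(340,48),(190,331),(335,332)],14),120,70,5,[565,199,.3]))
s=arm.sense();print(s['tcp_pos'],np.degrees(np.arctan2(s['tool_rot'][1][0],s['tool_rot'][0][0])))
R=np.array(s['tool_rot']);print(R.T@(np.r_[b[:2],19.5]-s['tcp_pos']))
E
```

```text
cap [565.4 199.2  18.8] [-0.3 -0.3  0.1 -0.8 -0.5 -0.5  0.3 -1.3 -0.5 -0.2 -1.1 -0.3]
obl (array([565.3, 198.1,  18.5]), array([-0.8, -0.3, -0.9, -0.8, -0.5, -0.4, -0.9, -1. , -1.2, -0.7]))
[566.59240677 192.53570269  99.60107992] 18.65616780567679
[ 0.97717148 -6.71575261 80.09969725]
```

Emit:
{"api": "apply_moves", "payload": {
  "hand": [0.65,0.65,0.65,0.65,0.65,0.65,-1,-1,-1,-1,-1,-1],
  "translation": [
    [1,-6.8,20],
    [1,-6.8,45],
    [1,-6.8,65],
    [1,-6.8,76],
    [1,-6.8,80],
    [1,-6.8,80],
    [1,-6.8,80],
    [1,-6.8,80],
    [1,-6.8,80],
    [1,-6.8,80],
    [1,-6.8,70],
    [1,-6.8,40]
  ],
  "twist": [
    [0,0,0],
    [0,0,0],
    [0,0,0],
    [0,0,0],
    [0,0,0],
    [0,0,0],
    [0,0,0],
    [0,0,0],
    [0,0,0],
    [0,0,0],
    [0,0,0],
    [0,0,0]
  ],
  "force": 25
}}

```text
time_s: 16.27
tcp_pos: [564.4, 199.2, 58.8]
tool_rot: [[0.948, 0.32, -0.003], [0.32, -0.948, -0.001], [-0.003, -0.0, -1.0]]
force: [0.1, 0.9, -1.5]
width: 59.4
gripper_force: 25.0
```

```bash
python3 - <<'E'
from h import *
s=arm.sense();print(s['time_s'],s['tcp_pos'],s['width'],np.degrees(np.arctan2(s['tool_rot'][1][0],s['tool_rot'][0][0])))
R=np.array(s['tool_rot']);print(R.T@(np.r_[465.8,-267,95]-np.r_[565.4,199.2,59.5]))
E
```

```text
16.275 [564.38937598 199.23937416  58.83702912] 59.41609270722472 18.63822596636461
[-243.47814484  409.91181442  -34.83600692]
```

Emit:
{"api": "apply_moves", "payload": {
  "hand": [-1,-1,-1,-1,-1,-1,-1,-1,-1,-1,-1,-1],
  "translation": [
    [-2,4,-25],
    [-20,34,-36],
    [-47,79,-36],
    [-75,126,-36],
    [-103,173,-36],
    [-131,220,-36],
    [-159,268,-36],
    [-187,315,-36],
    [-212,358,-36],
    [-232,390,-36],
    [-241,406,-36],
    [-243.4,410,-36]
  ],
  "twist": [
    [0,0,0],
    [0,0,0.05],
    [0,0,0.1],
    [0,0,0.15],
    [0,0,0.2],
    [0,0,0.25],
    [0,0,0.3],
    [0,0,0.34],
    [0,0,0.361],
    [0,0,0.361],
    [0,0,0.361],
    [0,0,0.361]
  ]
}}

```text
time_s: 17.77
tcp_pos: [465.5, -267.2, 95.4]
tool_rot: [[0.999, -0.037, 0.0], [-0.037, -0.999, -0.0], [0.0, 0.0, -1.0]]
force: [-0.4, -0.2, -1.2]
width: 59.5
gripper_force: 25.0
```

Emit:
{"api": "apply_moves", "payload": {
  "hand": [-1],
  "translation": [
    [0,0,0]
  ],
  "twist": [
    [0,0,0]
  ]
}}

```text
time_s: 17.9
tcp_pos: [465.7, -266.1, 95.4]
tool_rot: [[0.999, -0.035, -0.0], [-0.035, -0.999, 0.0], [-0.0, -0.0, -1.0]]
force: [0.7, 0.3, -1.0]
width: 59.2
gripper_force: 25.0
```

```bash
python3 - <<'E'
from h import *
c2,T2=shot('wrist','p5w')
s=arm.sense();print(s['time_s'],s['tcp_pos'],s['width'],np.degrees(np.arctan2(s['tool_rot'][1][0],s['tool_rot'][0][0])))
cv2.imwrite('pics/p5v.png',cv2.resize(c2['frame'][150:350,180:460],None,fx=2.5,fy=2.5,interpolation=cv2.INTER_CUBIC))
E
```

```text
17.95 [ 465.80347774 -265.81800868   95.36315096] 59.457831625715144 -1.9929272590504883
```

View pics/p5v.png

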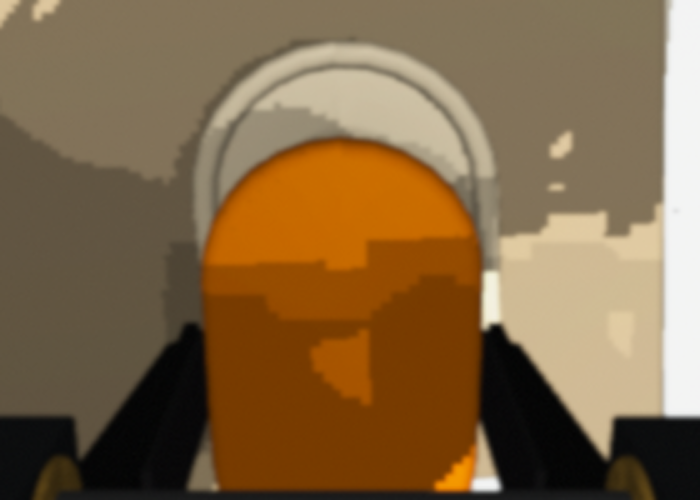

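The capsule is held straight. The mould appears about 1 mm to its right (346 against 343), but its yaw is uncertain, so I'll fit its yaw by edge strength in the two earlier pictures.

```bash
cat >> h.py <<'E'
def outline(L,W,r,n=400):
    a=np.linspace(0,2*np.pi,n,endpoint=False);pts=np.c_[np.cos(a),np.sin(a)]*r+np.sign(np.c_[np.cos(a),np.sin(a)])*[L/2-r,W/2-r]
    pts=np.vstack([pts,pts[:1]]);out=[]
    for p,q in zip(pts[:-1],pts[1:]):
        m=max(1,int(np.hypot(*(q-p))/1.0));out+=[p+(q-p)*i/m for i in range(m)]
    return np.array(out)
def proj(c,T,P):
    K=np.array([[c['fx'],0,c['cx']],[0,c['fy'],c['cy']],[0,0,1.]]);M=np.diag([1,-1,-1,1.])@np.linalg.inv(T)
    return cv2.projectPoints(np.float64(P).reshape(-1,1,3),cv2.Rodrigues(M[:3,:3])[0],M[:3,3],K,np.float64(c['dist']))[0].reshape(-1,2)
def edgefit(name,img,shapes,x0,rng=(4,4,6),mask=None):
    c,T=load(name);g=cv2.GaussianBlur(cv2.imread(img),(0,0),.8).astype(np.float32)
    gx=cv2.Sobel(g,-1,1,0);gy=cv2.Sobel(g,-1,0,1);G=np.minimum(np.sqrt(gx**2+gy**2).max(2),120)
    O=[(outline(L,W,r),z) for L,W,r,z in shapes]
    def f(v):
        cs,sn=np.cos(np.radians(v[2])),np.sin(np.radians(v[2]));s=0
        for o,z in O:
            P=np.c_[o@np.array([[cs,sn],[-sn,cs]])+v[:2],np.full(len(o),z)]
            uv=proj(c,T,P).astype(np.float32)
            if mask is not None: uv=uv[mask(uv)]
            s-=cv2.remap(G,uv[:,0].copy(),uv[:,1].copy(),cv2.INTER_LINEAR).mean()
        return s
    from scipy.optimize import differential_evolution as de
    b=de(f,[(x0[i]-rng[i],x0[i]+rng[i]) for i in range(3)],seed=1,maxiter=60);return b.x.round(1),round(b.fun,1)
E
python3 - <<'E'
from h import *
m=lambda uv:(uv[:,1]<338)&~((uv[:,0]>400)&(uv[:,1]>275)&(uv[:,0]<450))
cap=[(118,74,37,31),(132,88,44,31)]
print(edgefit('top1','pics/top0.png',cap,(466,-267,0),(5,5,8)),edgefit('w1','pics/w1.png',cap,(466,-267,0),(5,5,8),m))
m=lambda uv:uv[:,1]<205
print(edgefit('p5w','pics/p5w.png' ,cap,(466,-267,0),(5,5,8),m))
ob=[(134,84,12,31),(148,98,19,31)]
print(edgefit('top1','pics/top0.png',ob,(610.5,-75.5,11),(5,5,8)),edgefit('w1','pics/w1.png',ob,(610.5,-75.5,11),(5,5,8)))
E
```

```text
(array([ 469.3, -264.6,    8. ]), np.float64(-190.0)) (array([ 465. , -269.8,    4.8]), np.float64(-182.4))
(array([ 465.2, -268. ,    1.1]), np.float64(-232.4))
(array([607.3, -73.9,   8.7]), np.float64(-182.4)) (array([611.7, -74.2,  11.1]), np.float64(-186.3))
```

```bash
python3 - <<'E'
from h import *
def lines(name,img,rows,c0,c1,z,mode):
    c,T=load(name);g=cv2.cvtColor(cv2.imread(img),cv2.COLOR_BGR2GRAY).astype(float)
    P=[]
    for y in rows:
        x=g[y-1:y+2,c0:c1].mean(0);d=np.gradient(cv2.GaussianBlur(x[None],(0,0),.8)[0])*mode
        i=int(d.argmax())
        if 0<i<len(d)-1:
            o=(d[i-1]-d[i+1])/(2*(d[i-1]-2*d[i]+d[i+1])+1e-9);P.append((c0+i+o,y))
    W=toplane(c,P,z,T)
    k=np.ones(len(W),bool)
    for _ in range(3):
        p=np.polyfit(W[k,0],W[k,1],1);r=W[:,1]-np.polyval(p,W[:,0]);k=abs(r)<max(1.0,2*r[k].std())
    print(name,c0,'yaw',round(np.degrees(np.arctan(p[0])),2),'y@465',round(np.polyval(p,465.5),1),'x',W[k,0].min().round(),W[k,0].max().round(),'n',k.sum(),len(k),'std',r[k].std().round(2))
lines('w1','pics/w1.png',range(282,335),352,363.0.__int__(),31.5,1)   # outer left (dark->white)
lines('w1','pics/w1.png',range(272,296),434,446,31.5,-1)
for img in ('pics/top0.png','pics/top1.png'):
    lines('top1',img,range(292,325),416,426,31.5,1)
    lines('top1',img,range(294,326),459,471,31.5,-1)
    lines('top1',img,range(294,326),459,471,31.5,1)
E
```

```text
w1 352 yaw 2.63 y@465 -225.1 x 435.0 489.0 n 44 48 std 0.17
w1 434 yaw 5.64 y@465 -313.0 x 473.0 502.0 n 24 24 std 0.32
top1 416 yaw 2.61 y@465 -224.7 x 436.0 495.0 n 32 33 std 0.26
top1 459 yaw -11.2 y@465 -306.9 x 435.0 492.0 n 31 32 std 2.21
top1 459 yaw 5.81 y@465 -306.9 x 435.0 494.0 n 32 32 std 0.84
top1 416 yaw 2.6 y@465 -224.7 x 436.0 495.0 n 32 33 std 0.27
top1 459 yaw -11.24 y@465 -307.0 x 435.0 492.0 n 30 32 std 2.09
top1 459 yaw 6.03 y@465 -306.9 x 435.0 494.0 n 31 31 std 0.9
```

Emit:
{"api": "apply_moves", "payload": {
  "hand": [-1,-1,-1,-1,-1,-1,-1,-1,-1,-1],
  "translation": [
    [0,1.6,5],
    [0,1.6,20],
    [0,1.6,38],
    [0,1.6,50],
    [0,1.6,56],
    [0,1.6,59],
    [0,1.6,60.5],
    [0,1.6,61.5],
    [0,1.6,62],
    [0,1.6,62]
  ],
  "twist": [
    [0,0,-0.08],
    [0,0,-0.08],
    [0,0,-0.08],
    [0,0,-0.08],
    [0,0,-0.08],
    [0,0,-0.08],
    [0,0,-0.08],
    [0,0,-0.08],
    [0,0,-0.08],
    [0,0,-0.08]
  ]
}}

```text
time_s: 19.2
tcp_pos: [465.7, -268.5, 33.7]
tool_rot: [[0.999, 0.044, 0.0], [0.044, -0.999, -0.0], [0.0, 0.0, -1.0]]
force: [-1.4, -0.2, 2.8]
width: 59.3
gripper_force: 25.0
```

Emit:
{"api": "apply_moves", "payload": {
  "hand": [0.68,0.68,0.68,0.68,0.85,0.85,0.85,0.85,0.85,0.85,0.85,0.85],
  "translation": [
    [0,0,0],
    [0,0,0],
    [0,0,-5],
    [0,0,-45],
    [8,-30,-66],
    [23,-88,-66],
    [38,-146,-66],
    [53,-204,-66],
    [68,-262,-66],
    [83,-320,-66],
    [98,-376,-66],
    [111,-426,-66]
  ],
  "twist": [
    [0,0,0],
    [0,0,0],
    [0,0,0],
    [0,0,0],
    [0,0,-0.05],
    [0,0,-0.1],
    [0,0,-0.15],
    [0,0,-0.2],
    [0,0,-0.25],
    [0,0,-0.277],
    [0,0,-0.277],
    [0,0,-0.277]
  ]
}}

```text
time_s: 20.7
tcp_pos: [557.8, 164.3, 99.7]
tool_rot: [[0.949, 0.316, 0.001], [0.316, -0.949, 0.0], [0.001, 0.0, -1.0]]
force: [0.4, -0.4, 0.5]
width: 88.0
gripper_force: 0.0
```

Emit:
{"api": "apply_moves", "payload": {
  "hand": [0.85,0.85,0.85],
  "translation": [
    [0,-28,0],
    [-1,-37,0],
    [-1,-37,0]
  ],
  "twist": [
    [0,0,0],
    [0,0,0],
    [0,0,0]
  ]
}}

```text
time_s: 21.08
tcp_pos: [544.8, 196.6, 99.5]
tool_rot: [[0.949, 0.316, 0.0], [0.316, -0.949, -0.0], [-0.0, 0.0, -1.0]]
force: [-0.2, -0.2, -0.1]
width: 87.6
gripper_force: 0.0
```

```bash
python3 - <<'E'
from h import *
s=arm.sense();print(s['time_s'],s['tcp_pos'],s['width'],np.degrees(np.arctan2(s['tool_rot'][1][0],s['tool_rot'][0][0])))
c2,T2=shot('wrist','p6w');c,T=shot('top','p6')
s=arm.sense();print(s['tcp_pos'])
im=c2['frame'].astype(int);b,g,r=im[...,0],im[...,1],im[...,2]
m=((b>r+35)&(b>g+35)).astype(np.uint8);m[335:]=0
n,l,st,ce=cv2.connectedComponentsWithStats(m);i=1+st[1:,4].argmax();print(st[i])
cnt=max(cv2.findContours((l==i).astype(np.uint8),0,cv2.CHAIN_APPROX_NONE)[0],key=len)[:,0]
print(fit(toplane(c2,cnt,14,T2),120,70,5,[565,198,.32])[0])
z=np.zeros((600,800,3),np.uint8)
z[:400,:560]=cv2.resize(c2['frame'][150:350,180:460],(560,400),interpolation=cv2.INTER_CUBIC)
z[250:600,560:800]=cv2.resize(c['frame'][270:340,418:466],(240,350),interpolation=cv2.INTER_CUBIC)
z[400:,:400]=cv2.resize(c['frame'][270:350,325:485],(400,200),interpolation=cv2.INTER_CUBIC)
cv2.imwrite('pics/p6v.png',z)
# oblong mould sides in w1
print(R:=None)
E
```

```text
21.075 [544.78473465 196.64378152  99.47317835] 87.59353493250764 18.439994798315837
[545.2475027  195.83025241  99.48496541]
[  277   147    93   149 12898]
[565.  198.7  18.2]
None
```

View pics/p6v.png

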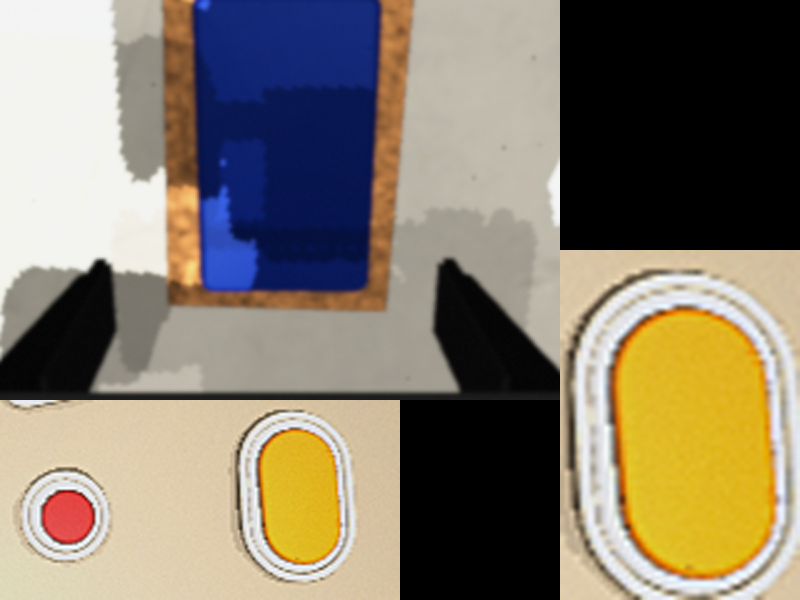

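The capsule rests in its recess. The remaining question is its alignment. The arm no longer shades the moulds in the top view, so I'll measure blank and mould there, and the oblong mould as well.

```bash
cat >> h.py <<'E'
def rectmask(name,img,test,z,L,W,r,x0,roi):
    c,T=load(name);im=cv2.imread(img);hsv=cv2.cvtColor(im,cv2.COLOR_BGR2HSV);m=np.zeros(im.shape[:2],np.uint8)
    x,y,w,h=roi;m[y:y+h,x:x+w]=test(hsv)[y:y+h,x:x+w]
    cnt=max(cv2.findContours(m,0,1)[0],key=cv2.contourArea)[:,0]
    P=toplane(c,cnt,z,T);b,res=fit(P,L,W,r,x0);return b,res.mean().round(2),res.std().round(2)
E
python3 - <<'E'
from h import *
f='pics/p6.png'
print('cap blank',rectmask('p6',f,lambda h:(h[...,1]>110),38,104,60,30,[466,-268,0.04],(415,265,60,85)))
print('red blank',rectmask('p6',f,lambda h:(h[...,1]>110),38,42,42,21,[448,-91,0],(330,290,45,50)))
print('sq blank',rectmask('p6',f,lambda h:(h[...,1]>80)&(h[...,0]>60),38,50,50,4,[620,-258,0.03],(410,205,55,50)))
w=lambda h:(h[...,1]<30)&(h[...,2]>205)
w2=lambda h:cv2.morphologyEx(((h[...,1]<35)&(h[...,2]>150)).astype(np.uint8),cv2.MORPH_OPEN,np.ones((3,3)))
for n,L,W,r,x0,roi in [('cap',132,88,44,[466,-268,.04],(412,265,65,88)),('rnd',70,70,35,[448,-91,0],(328,290,48,52)),('sq',78,78,12,[620,-258,.03],(408,203,58,56)),('obl',148,98,19,[610,-75,.19],(305,185,80,95))]:
    print(n,rectmask('p6',f,w2,31,L,W,r,x0,roi))
E
```

```text
cap blank (array([ 466.6, -267.2,    3.4]), np.float64(-1.21), np.float64(0.56))
red blank (array([ 4.481000e+02, -9.100000e+01, -3.143123e+05]), np.float64(-1.4), np.float64(0.52))
sq blank (array([ 620.3, -255.7,    0.8]), np.float64(-1.24), np.float64(0.48))
cap (array([ 460. , -278.8,   23.2]), np.float64(-0.72), np.float64(6.32))
rnd (array([ 4.4680000e+02, -9.9300000e+01,  1.1786736e+06]), np.float64(-2.26), np.float64(6.43))
sq (array([ 616.7, -263.9,    2.3]), np.float64(-0.05), np.float64(4.21))
obl (array([625.6, -76.9,   4.5]), np.float64(4.74), np.float64(14.89))
```

The capsule blank is within about 2 mm and 1° of its mould, and the other two blanks fit as well. Next I grip the oblong.

Emit:
{"api": "apply_moves", "payload": {
  "hand": [0.85,0.85,0.85,0.85,0.85,0.85,0.85,-1,-1,-1,-1,-1],
  "translation": [
    [19.6,3.9,5],
    [19.6,3.9,30],
    [19.6,3.9,60],
    [19.6,3.9,80],
    [19.6,3.9,88],
    [19.6,3.9,90],
    [19.6,3.9,90],
    [19.6,3.9,90],
    [19.6,3.9,90],
    [19.6,3.9,90],
    [19.6,3.9,90],
    [19.6,3.9,90]
  ],
  "twist": [
    [0,0,0],
    [0,0,0],
    [0,0,0],
    [0,0,0],
    [0,0,0],
    [0,0,0],
    [0,0,0],
    [0,0,0],
    [0,0,0],
    [0,0,0],
    [0,0,0],
    [0,0,0]
  ],
  "force": 30
}}

```text
time_s: 22.68
tcp_pos: [564.9, 199.4, 9.7]
tool_rot: [[0.949, 0.316, 0.001], [0.316, -0.949, -0.0], [0.001, 0.0, -1.0]]
force: [-1.5, 0.1, 5.2]
width: 69.3
gripper_force: 30.0
```

```bash
python3 - <<'E'
from h import *
s=arm.sense();print(s['time_s'],s['tcp_pos'],s['width'],s['force'],np.degrees(np.arctan2(s['tool_rot'][1][0],s['tool_rot'][0][0])))
R=np.array(s['tool_rot']);print(R.T@(np.r_[611,-75.4,95]-np.r_[565,198.5,9.5]))
E
```

```text
22.675 [564.93670917 199.3946164    9.70149859] 69.29827685875519 [-1.49795055  0.12098517  5.24832057] 18.41618858966236
[-42.84108638 274.41982395 -85.47433265]
```

Emit:
{"api": "apply_moves", "payload": {
  "hand": [-1,-1,-1,-1,-1,-1,-1,-1,-1,-1,-1,-1],
  "translation": [
    [0,0,-10],
    [0,0,-35],
    [0,0,-70],
    [-3,20,-85.5],
    [-9,60,-85.5],
    [-17,108,-85.5],
    [-25,158,-85.5],
    [-32,205,-85.5],
    [-38,245,-85.5],
    [-42,267,-85.5],
    [-42.8,274.4,-85.5],
    [-42.8,274.4,-85.5]
  ],
  "twist": [
    [0,0,0],
    [0,0,0],
    [0,0,0],
    [0,0,0.03],
    [0,0,0.06],
    [0,0,0.09],
    [0,0,0.12],
    [0,0,0.128],
    [0,0,0.128],
    [0,0,0.128],
    [0,0,0.128],
    [0,0,0.128]
  ]
}}

```text
time_s: 24.18
tcp_pos: [610.6, -74.2, 94.7]
tool_rot: [[0.981, 0.192, -0.0], [0.192, -0.981, 0.0], [-0.0, -0.0, -1.0]]
force: [-0.1, -1.0, -1.8]
width: 69.1
gripper_force: 30.0
```

```bash
python3 - <<'E'
from h import *
c2,T2=shot('wrist','p7w')
s=arm.sense();print(s['time_s'],s['tcp_pos'],s['width'],np.degrees(np.arctan2(s['tool_rot'][1][0],s['tool_rot'][0][0])))
cv2.imwrite('pics/p7v.png',cv2.resize(c2['frame'][130:350,180:460],None,fx=2.5,fy=2.5,interpolation=cv2.INTER_CUBIC))
E
```

```text
24.225 [610.60105055 -73.65069272  94.71466205] 69.31241312606818 11.105398978950795
```

View pics/p7v.png

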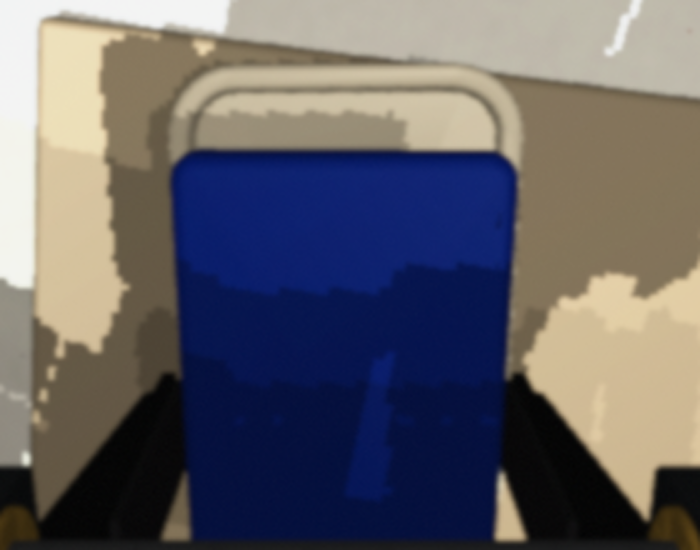

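The mould and the oblong blank share their centre line (345 against 344) and their yaw. Now I lower it.

Emit:
{"api": "apply_moves", "payload": {
  "hand": [-1,-1,-1,-1,-1,-1,-1,-1,-1],
  "translation": [
    [0,0,12],
    [0,0,33],
    [0,0,48],
    [0,0,55],
    [0,0,58],
    [0,0,59.8],
    [0,0,60.8],
    [0,0,61.5],
    [0,0,61.5]
  ],
  "twist": [
    [0,0,0],
    [0,0,0],
    [0,0,0],
    [0,0,0],
    [0,0,0],
    [0,0,0],
    [0,0,0],
    [0,0,0],
    [0,0,0]
  ]
}}

```text
time_s: 25.35
tcp_pos: [611.0, -74.6, 33.7]
tool_rot: [[0.981, 0.192, 0.001], [0.192, -0.981, -0.0], [0.001, 0.0, -1.0]]
force: [-0.4, 0.1, 1.2]
width: 69.3
gripper_force: 30.0
```

Emit:
{"api": "apply_moves", "payload": {
  "hand": [0.8,0.8,0.8,0.8,0.8,0.8,0.8,0.8,0.8,0.8,0.8,0.8],
  "translation": [
    [0,0,0],
    [0,0,0],
    [0,0,-3],
    [0,0,-20],
    [0,0,-60],
    [0,-30,-100],
    [0,-80,-110],
    [0,-130,-110],
    [0,-180,-110],
    [0,-230,-110],
    [0,-260,-110],
    [0,-260,-110]
  ],
  "twist": [
    [0,0,0],
    [0,0,0],
    [0,0,0],
    [0,0,0],
    [0,0,0],
    [0,0,0],
    [0,0,0],
    [0,0,0],
    [0,0,0],
    [0,0,0],
    [0,0,0],
    [0,0,0]
  ]
}}

```text
time_s: 26.85
tcp_pos: [560.5, 182.4, 144.4]
tool_rot: [[0.981, 0.195, 0.001], [0.195, -0.981, 0.0], [0.001, 0.0, -1.0]]
force: [0.4, 0.1, 0.7]
width: 85.5
gripper_force: 0.0
```

```bash
python3 - <<'E'
from h import *
s=arm.sense();print(s['time_s'],s['tcp_pos'],s['width'])
c,T=shot('top','p8');f='pics/p8.png'
print('obl blank',rectmask('p8',f,lambda h:(h[...,1]>110)&(h[...,0]>95),38,120,70,5,[611,-75,0.19],(305,185,80,95)))
cv2.imwrite('pics/p8v.png',cv2.resize(c['frame'][185:350,300:490],None,fx=3.6,fy=3.6,interpolation=cv2.INTER_CUBIC))
d=cv2.absdiff(cv2.imread('pics/top0.png')[130:215,150:300],c['frame'][130:215,150:300]).max(2);print('mug/cutter diff px',(d>60).sum())
E
```

```text
26.85 [560.46093002 182.36156013 144.42459314] 85.50616280079409
obl blank (array([610.8, -74.4,  11. ]), np.float64(-1.94), np.float64(0.58))
mug/cutter diff px 2242
```

View pics/p8v.png

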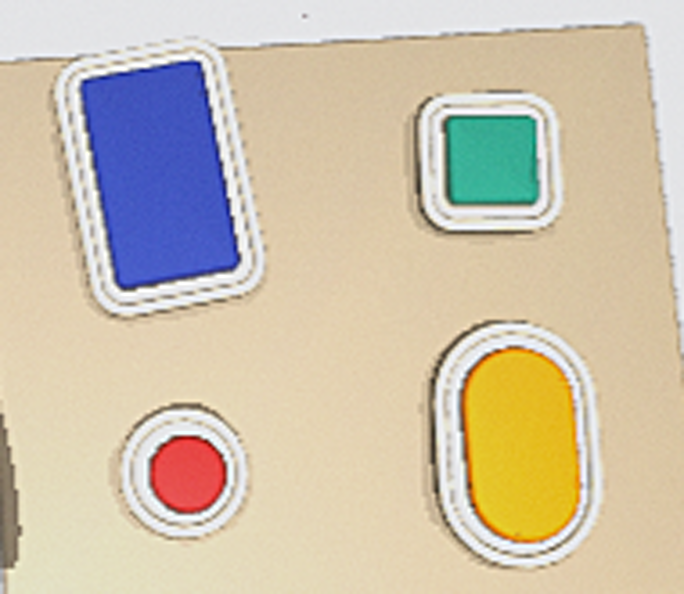

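All four blanks sit inside their lips and line up with them. The oblong is at (160,175), the square (492,160), the round (188,475) and the capsule (522,445) in the crop.

```bash
python3 -c "
from bench import arm
print(arm.hand_in())"
```

```text
the job is handed in; nothing more can be done
None
```

All four blanks were laid in their own moulds in top-down order and the job was handed in at about 27 s; the last view shows each seated inside its lip to within roughly 2 mm, and although I got no clear final check of the mug and cutter, no move was planned near them.

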